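# Prop the display case lid on its long stay

### The arm

A 6-joint arm with a two-finger parallel gripper is mounted at the origin on the work surface. World frame = base frame: x ahead of the robot, y to its left, z up, the work surface at z = 0. Lengths are in m, angles in rad, forces in N, time in s.
With the tool pointing down it reaches from about 0.35 to 0.975 m from the base axis. Payload 4.9 kg.
Tool frame: the origin (TCP) lies on the centre line of the jaws, within the pads' length; the fingertips stand ctrl.tcp_to_tips ahead of it and the grasp point (between the pads) lies 3 mm ahead of it (ctrl.tcp_to_tips is the distance from the TCP to the fingertips, in m); z points along the fingers, y is the direction in which the jaws open and shut (so a half turn about z gives the same grasp; the last joint's range is limited). The gripper opens to 85 mm and grips with 20 to 120 N. Pads are 22 mm wide; open, the fingers measure 114 mm over their backs; the gripper's body (76 mm by 85 mm) begins 54 mm behind the grasp point. The pads swing forward as they close: fully open they stand 13 mm farther back than shut.
Start: joints at [-1.346, 0.053, 1.613, -0, 1.476, -0.119], TCP at [0.211, -0.588, 0.253] pointing down, gripper open.
Joint ranges: [-3.01, 3.01], [-1.01, 2.22], [0.06, 2.58], [-1.02, 4.17], [0.09, 2.62], [-3.14, 3.14]. Speed limits (rad/s): [2.57, 2.57, 3.14, 3.14, 3.14, 3.14].

### API

Orientations are given as a rotation vector (axis times angle).
In Python, from station import ctrl, vision gives the robot as it stands.
- The arm moves only by the tool jog_arm, never from a script. Its argument "deltas" is a list of rows, each a list of 7 numbers: the turn, a rotation vector about the tool's x, y, z in rad, then the shift along the tool's x, y, z in cm, then the opening, from 0 (shut) to 1 (fully open). A call has 1 to 12 rows; each row shifts and turns the commanded pose from where the row before left it, along the tool's axes as they then stand; what a row does not reach is not made up. A row lasts 1/12 s, in which the tool goes at most 41.7 mm and 7.16 degrees, less where a joint would pass 70% of its speed; a pose out of reach is approached as far as the arm can. A call with a gripper value outside its range is refused whole. The fingers move at their own pace and stop on an object; "grip_force" is the grip in N (left out, the last holds). Time passes only in rows, so rows that do not move let the fingers close. It gives the time, the measured TCP pose, the force and the opening at its end, in the units of the state.
- ctrl.get_obs(): the state, without advancing time (a new reading comes with each control period).
- vision.get_image(name): name is "side" or "top"; returns (picture, depth): 400x640x3 uint8, red, green, blue; 400x640 float32, m along the optical axis (not along the pixel's ray), 0 where there is no reading.
- vision.calibration(name): a dict with "fx", "fy", "cx", "cy" (pixels), "rvec" (rotation vector, rad) and "tvec" (3), from world to camera coordinates, as OpenCV has them. Camera axes: x right, y down, z forward; pixel columns grow to the right and rows downward; lengths in m; the calibration is good to about 2 mm. A picture is of the moment at which its call begins. calibration takes no time and is no camera call.
- ctrl.finish_job(): hands the job in, once; it reports no verdict.
The state is a dict: "t": time; "q": joint angles; "dq": joint speeds; "effort": joint torques, N m; "tool_pos": TCP position; "tool_rot": TCP orientation; "contact_force": force on the tool from outside, world axes, zero at the start; "wrist_torque": the same for the moment, N m; "opening": finger opening in m.
Only numpy, scipy, OpenCV 4.12 (cv2) and the standard library are available. Lean on these libraries where they do the work, as an engineer would, in place of code of your own. Each camera call takes 0.05 s, during which the arm holds its last target. There are 200 camera calls.

### The job

The lid of the wooden cutlery display case on the shop counter is thrown right back. Flip up the long stay with the orange ball until it stands fully up against its stop, leave the short stay with the grey ball folded down, then bring the lid forward and lower it gently, without letting it slam, until it rests propped half open on the orange ball. Let go of everything.

Things in the scene. Friction and masses are not known exactly. Their poses are not given: they have to be found in the camera images.
- long_stay (a joint): Angle of the long stay, an 8 mm steel rod with an orange ball (20 mm across) at its free end, inside the case (fixed open wooden box, 200 mm square to the rod, 300 mm along it, 75 mm high, walls 8 mm). 0 = folded flat, grows as it is flipped up, 1.57 = upright, stop at 1.66. It starts at 0 to 0.35 and stays where it is left (friction; about 1 N at the ball moves it).
- orange_ball (a point): Centre of the orange ball. Its frame turns with the stay: +y runs along the rod to the pivot, 130 mm away and 62 mm above the counter; x is the pivot axis, level and square to the lid's hinge line, pointing to the hinge side. The ball swings up and over in the vertical plane of the rod. Folded, it is 62 mm above the counter, over cutlery at most 30 mm high, with 60 mm free on both sides along x.
- lid (a joint): Angle of the lid, a wooden panel (300 mm along the hinge, 210 mm from hinge to free edge, 8 mm thick, 0.25 to 0.5 kg). 0 = shut and level, 1.57 = upright, 1.75 = thrown back against its stop, where it starts. The hinge is free, lightly damped: forward of upright the lid falls unless held. Resting on the raised long stay it reads about 0.78.
- lid_bar (a point): Centre of the black round bar (16 mm diameter, 30 mm long, parallel to the hinge) 30 mm beyond the middle of the lid's free edge, on an 8 mm neck. Its frame turns with the lid: y along bar and hinge, +x from bar to hinge; the hinge line is at (+240, 0, -4) mm in this frame, 77 mm above the counter; turning about -y brings the lid forward. The bar is 313 mm up at the start, about 250 mm at the end.
- short_stay (a joint): Angle of the other, short stay (50 mm rod with a 14 mm grey ball) in the same case, nearer the hinge line and the opposite end wall. 0 = folded flat, where it starts and must stay.

How it is judged:
By the outcome, as a careful person would: the job done as asked, in the order asked, and still so for the second after the job is handed in, with the robot touching nothing.
It also fails if it takes over 46 s, if anything falls off the work surface, if the arm or the gripper's body presses on something with over 40 N, if the wrist force passes 120 N, or if a joint passes its speed limit or range.

## Working session

There is one attempt and no reset: what is moved stays moved. The work goes in short steps, Python scripts to look and compute and a tool call to move; the robot and the scene stay as the last step left them, time stands still between calls to the robot, and variables do not carry over. Pictures are saved under pics/ and viewed, about 8 in all and at most 12, crops included, and the job is handed in when it is done.

Besides the shell and the picture viewer there is one more tool, called after "Emit:" as name(argument=value, ...) on one line, values as JSON. jog_arm: Moves the arm, as the interface text tells. Its arguments: {"type":"object","properties":{"deltas":{"type":"array"},"grip_force":{"type":"number"}},"required":["deltas"]}

```bash
ls; mkdir -p pics
python3 - <<'E'
from station import ctrl, vision
import cv2, numpy as np
o=ctrl.get_obs(); print(o, ctrl.tcp_to_tips)
for n in("side","top"):
    p,d=vision.get_image(n); cv2.imwrite(f"pics/{n}0.png",p[:,:,::-1]); np.savez(f"pics/{n}0.npz",p=p,d=d)
    print(n,vision.calibration(n))
E
```

```text
pics
{'t': 0.0, 'q': array([-1.34601117e+00,  5.33734179e-02,  1.61427675e+00, -1.51093701e-05,
        1.47600781e+00, -1.18976869e-01]), 'dq': array([ 0.0003006 ,  0.00073588,  0.00022688, -0.00037668, -0.00047682,
       -0.00108167]), 'effort': array([-1.13428880e-03, -3.93684483e+01, -3.70177174e+01, -2.29999287e-04,
        7.09614629e-03,  7.34543903e-06]), 'tool_pos': array([ 0.21052626, -0.58786686,  0.25206302]), 'tool_rot': array([-3.09326897e+00, -5.36974893e-01,  1.95015441e-04]), 'contact_force': array([ 0.54862321,  0.18440888, -0.0534759 ]), 'wrist_torque': array([-0.07226837,  0.02200415,  0.00443024]), 'opening': 0.08555851330612227} 0.022
side {'fx': 477.11886254351845, 'fy': 477.11886254351845, 'cx': 318.5188094858484, 'cy': 207.69933785724382, 'rvec': array([ 0.48895887, -2.78669886,  1.02778558]), 'tvec': array([0.56242493, 0.19335533, 0.65919427])}
top {'fx': 400.8869600813237, 'fy': 400.8869600813237, 'cx': 323.48002339185683, 'cy': 192.04140171115156, 'rvec': array([ 2.15029085, -2.16673241,  0.20614444]), 'tvec': array([0.00230459, 0.58633924, 0.66441646])}
```

View pics/side0.png

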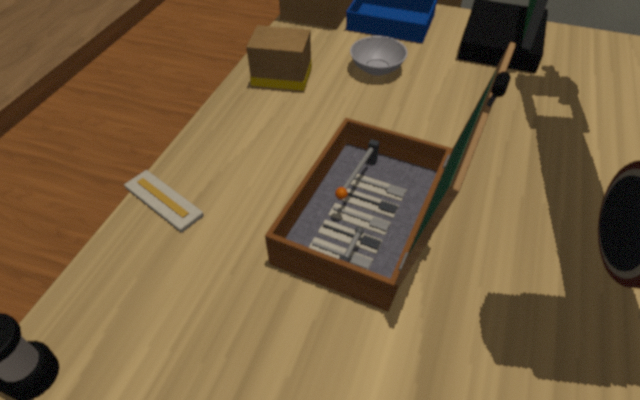

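View pics/top0.png

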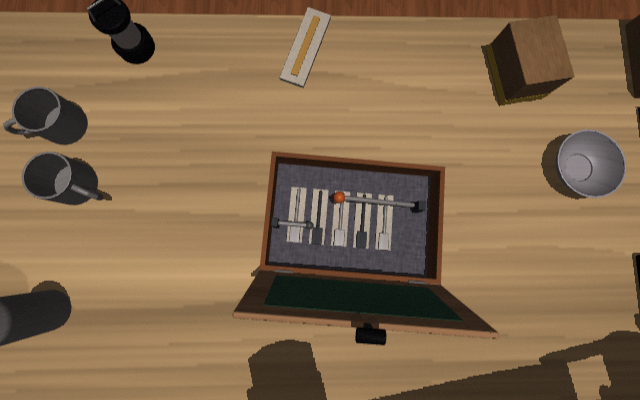

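The side view shows the open case with the orange ball at (342,193) and the lid bar at about (500,84). In the top view the orange ball is at (339,198), its pivot at about (419,206), the bar at (371,336), and the grey ball at (309,225).

```bash
cat > h.py <<'E'
import numpy as np, cv2
from station import ctrl, vision
def cam(n):
    c=vision.calibration(n); K=np.array([[c['fx'],0,c['cx']],[0,c['fy'],c['cy']],[0,0,1]])
    return K,cv2.Rodrigues(c['rvec'])[0],c['tvec']
def ray(n,uv):
    K,R,t=cam(n); d=R.T@np.linalg.solve(K,[uv[0],uv[1],1]); return -R.T@t,d
def onz(n,uv,z):
    c,d=ray(n,uv); return c+d*(z-c[2])/d[2]
def tri(a,b):
    (c1,d1),(c2,d2)=ray("side",a),ray("top",b)
    s=np.linalg.lstsq(np.c_[d1,-d2],c2-c1,rcond=None)[0]
    p,q=c1+s[0]*d1,c2+s[1]*d2; return (p+q)/2,np.linalg.norm(p-q)
def pt(n,uv,depth):
    c,d=ray(n,uv); return c+d*depth
def orange(p):
    h=cv2.cvtColor(p,cv2.COLOR_RGB2HSV); m=cv2.inRange(h,(5,190,150),(16,255,255))
    k,l,s,c=cv2.connectedComponentsWithStats(m); i=1+np.argmax(s[1:,4]); return c[i],s[i]
def black(p,box):
    x0,y0,x1,y1=box; m=np.zeros(p.shape[:2],np.uint8); m[y0:y1,x0:x1]=(p[y0:y1,x0:x1].max(2)<45)*255
    k,l,s,c=cv2.connectedComponentsWithStats(m); i=1+np.argmax(s[1:,4]); return c[i],s[i]
E
python3 - <<'E'
from h import *
S=np.load("pics/side0.npz");T=np.load("pics/top0.npz")
np.set_printoptions(precision=4,suppress=True)
a=orange(S['p']);b=orange(T['p']);print(a,b,tri(a[0],b[0]))
a=black(S['p'],(485,65,515,105));b=black(T['p'],(345,322,395,350));print(a,b,tri(a[0],b[0]), onz("top",b[0],.313))
print("pivot",onz("top",(419,206),.062))
for uv in [(274,153),(444,168),(439,283),(262,270)]: print("corner",onz("top",uv,.075))
for uv in [(234,316),(497,332)]:
    print("lid edge", onz("top",uv,.283))
print("grey",onz("top",(309,225),.062))
for n in("side","top"): print(n,ray(n,(320,200)))
E
```

```text
(array([341.5676, 190.4054]), array([338, 188,   8,   6,  37], dtype=int32)) (array([339.3902, 196.8049]), array([336, 193,   8,   8,  41], dtype=int32)) (array([ 0.5709, -0.0272,  0.0855]), np.float64(0.002072100447810852))
(array([498.8858,  85.9074]), array([487,  73,  22,  32, 324], dtype=int32)) (array([369.9782, 334.3782]), array([356, 322,  30,  23, 505], dtype=int32)) (array([ 0.3939, -0.0391,  0.311 ]), np.float64(0.0012930690975999264)) [ 0.3949 -0.0388  0.313 ]
pivot [ 0.5585 -0.1669  0.062 ]
corner [0.6498 0.083  0.075 ]
corner [ 0.6228 -0.21    0.075 ]
corner [ 0.4286 -0.1906  0.075 ]
corner [0.4532 0.101  0.075 ]
lid edge [0.4113 0.1075 0.283 ]
lid edge [ 0.3892 -0.1869  0.283 ]
grey [0.527  0.0238 0.062 ]
side (array([0.4245, 0.4562, 0.6324]), array([ 0.233 , -0.6208, -0.7488]))
top (array([0.4781, 0.0246, 0.7457]), array([ 0.133 , -0.0289, -0.9909]))
```

Emit:
jog_arm(deltas=[[0,0,0,3.44,-0.71,-0.83,1],[0,0,0,3.44,-0.71,-0.83,1],[0,0,0,3.44,-0.71,-0.83,1],[0,0,0,3.44,-0.71,-0.83,1],[0,0,0,3.44,-0.71,-0.83,1],[0,0,0,3.44,-0.71,-0.83,1],[0,0,0,3.44,-0.71,-0.83,1],[0,0,0,3.44,-0.71,-0.83,1],[0,0,0,3.44,-0.71,-0.83,1],[0,0,0,3.44,-0.71,-0.83,1],[0,0,0,3.44,-0.71,-0.83,1],[0,0,0,3.44,-0.71,-0.83,1]])

```text
t: 1.1
tool_pos: [0.5718, -0.3677, 0.3526]
tool_rot: [-3.095, -0.537, 0.001]
contact_force: [-0.8, -1.0, -0.1]
opening: 0.0852
```

Emit:
jog_arm(deltas=[[0,0,-0.114,0,0,0,0.7],[0,0,-0.114,0,0,0,0.7],[0,0,-0.114,0,0,0,0.7],[0,0,-0.114,0,0,0,0.7],[0,0,-0.114,0,0,0,0.7],[0,0,-0.114,0,0,0,0.7],[0,0,-0.114,0,0,0,0.7],[0,0,-0.114,0,0,0,0.7],[0,0,-0.114,0,0,0,0.7],[0,0,-0.114,0,0,0,0.7]])

```text
t: 1.93
tool_pos: [0.5704, -0.3689, 0.352]
tool_rot: [-2.309, -2.128, 0.0]
contact_force: [0.3, 0.1, -0.3]
opening: 0.0601
```

Run:
```python
from h import *
from scipy.spatial.transform import Rotation as R
np.set_printoptions(precision=4,suppress=True)
o=ctrl.get_obs(); print(o['t'],o['q'],o['tool_pos'],o['opening']); print(R.from_rotvec(o['tool_rot']).as_matrix())
S=np.load("pics/side0.npz")['p'];T=np.load("pics/top0.npz")['p']
cs=[]
for p in(S,T):
    h=cv2.cvtColor(p,cv2.COLOR_RGB2HSV); m=cv2.inRange(h,(3,170,90),(18,255,255))
    c0=orange(p)[0].astype(int); w=np.zeros_like(m); w[c0[1]-10:c0[1]+11,c0[0]-10:c0[0]+11]=255
    cn=max(cv2.findContours(m&w,cv2.RETR_EXTERNAL,cv2.CHAIN_APPROX_NONE)[0],key=cv2.contourArea)
    c,r=cv2.minEnclosingCircle(cn); print(c,r); cs.append(c)
print(tri(*cs))
p,d=vision.get_image("side"); cv2.imwrite("pics/s1.png",p[:,:,::-1])
```

```text
1.9333 [-0.6835  0.142   1.3552  0.      1.6458 -0.6022] [ 0.5704 -0.3689  0.352 ] 0.060059946411171745
[[ 0.0813  0.9967 -0.0011]
 [ 0.9967 -0.0813  0.0009]
 [ 0.0008 -0.0011 -1.    ]]
(341.5, 192.5) 5.700977325439453
(339.0, 196.75) 5.483028411865234
(array([ 0.5712, -0.027 ,  0.0809]), np.float64(0.0028999337480159278))
```

View pics/s1.png

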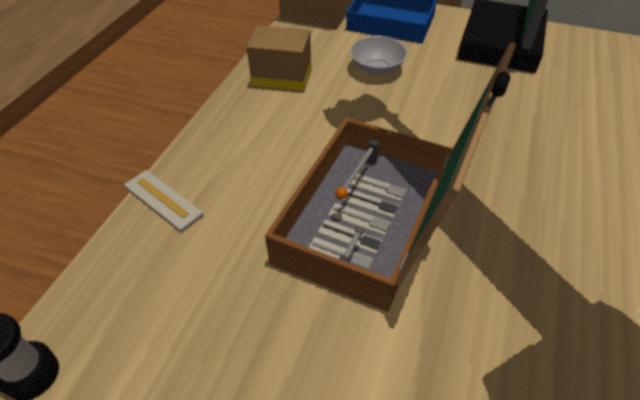

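The side view still shows the case and lid untouched at (342,193) for the ball, with only the arm's shadow in frame. The jaws are now aligned with the pivot axis.

Emit:
jog_arm(deltas=[[0,0,0,3.41,-0.27,0,0.7],[0,0,0,3.41,-0.27,0,0.7],[0,0,0,3.41,-0.27,0,0.7],[0,0,0,3.41,-0.27,0,0.7],[0,0,0,3.41,-0.27,0,0.7],[0,0,0,3.41,-0.27,0,0.7],[0,0,0,3.41,-0.27,0,0.7],[0,0,0,3.41,-0.27,0,0.7],[0,0,0,3.41,-0.27,0,0.7],[0,0,0,3.41,-0.27,0,0.7]])

```text
t: 2.82
tool_pos: [0.5728, -0.0253, 0.3525]
tool_rot: [-2.318, -2.119, 0.001]
contact_force: [0.2, -0.3, 0.3]
opening: 0.0599
```

Emit:
jog_arm(deltas=[[0,0,0,0,0,3,0.7],[0,0,0,0,0,3,0.7],[0,0,0,0,0,3,0.7],[0,0,0,0,0,3,0.7],[0,0,0,0,0,3,0.7],[0,0,0,0,0,3,0.7],[0,0,0,0,0,3,0.7],[0,0,0,0,0,2,0.7],[0,0,0,0,0,0,0.7]])

```text
t: 3.57
tool_pos: [0.5692, -0.0263, 0.1165]
tool_rot: [-2.312, -2.114, 0.011]
contact_force: [-1.3, 0.2, -0.8]
opening: 0.0597
```

Run:
```python
from h import *
o=ctrl.get_obs(); print(o['t'],o['q'],o['tool_pos'],o['contact_force'])
p,d=vision.get_image("side"); cv2.imwrite("pics/s2.png",p[:,:,::-1])
```

```text
3.5667 [-1.76751515e-01  5.32881822e-02  1.85048553e+00  4.24237394e-06
  1.24910247e+00 -8.76213584e-02] [ 0.56917124 -0.0262874   0.11651671] [-1.25337269  0.17663789 -0.76338007]
```

View pics/s2.png

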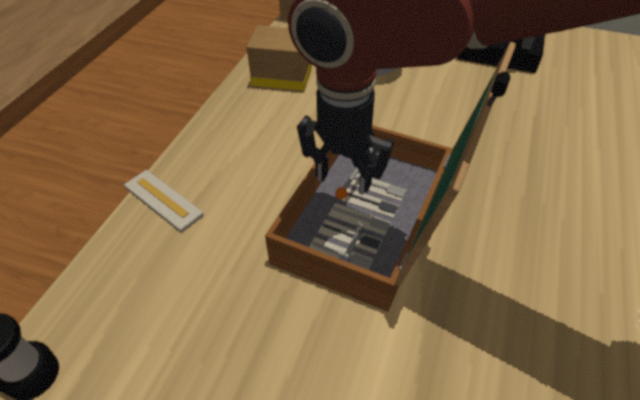

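The open fingers at (321,178) and (365,185) straddle the ball at (342,192), and the forearm clears the lid. I'll go down and grip lightly.

Emit:
jog_arm(deltas=[[0,0,0,0,0,1.6,0.7],[0,0,0,0,0,1.6,0.7],[0,0,0,0,0,0,0.7],[0,0,0,0,0,0,0],[0,0,0,0,0,0,0],[0,0,0,0,0,0,0],[0,0,0,0,0,0,0],[0,0,0,0,0,0,0],[0,0,0,0,0,0,0],[0,0,0,0,0,0,0]], grip_force=25)

```text
t: 4.45
tool_pos: [0.5716, -0.0266, 0.0909]
tool_rot: [-2.313, -2.12, 0.005]
contact_force: [-6.5, 1.0, 0.3]
opening: 0.0176
```

Emit:
jog_arm(deltas=[[0,0,0,-0.17,0,-0.8,0],[0,0,0,-0.17,0,-0.8,0],[0,0,0,-0.27,0,-0.77,0],[0,0,0,-0.27,0,-0.77,0],[0,0,0,-0.37,0,-0.73,0],[0,0,0,-0.37,0,-0.73,0],[0,0,0,-0.45,0,-0.68,0],[0,0,0,-0.45,0,-0.68,0],[0,0,0,-0.54,0,-0.62,0],[0,0,0,-0.54,0,-0.62,0],[0,0,0,-0.61,0,-0.55,0],[0,0,0,-0.61,0,-0.55,0]])

```text
t: 5.45
tool_pos: [0.5673, -0.075, 0.1743]
tool_rot: [-2.313, -2.12, 0.005]
contact_force: [-5.9, 0.6, -2.4]
opening: 0.0183
```

Emit:
jog_arm(deltas=[[0,0,0,-0.67,0,-0.47,0],[0,0,0,-0.67,0,-0.47,0],[0,0,0,-0.73,0,-0.38,0],[0,0,0,-0.73,0,-0.38,0],[0,0,0,-0.77,0,-0.28,0],[0,0,0,-0.77,0,-0.28,0],[0,0,0,-0.8,0,-0.18,0],[0,0,0,-0.8,0,-0.18,0],[0,0,0,-0.81,0,-0.08,0],[0,0,0,-0.81,0,-0.08,0],[0,0,0,-0.82,0,0.02,0],[0,0,0,-0.82,0,0.02,0]])

```text
t: 6.45
tool_pos: [0.5614, -0.1676, 0.2018]
tool_rot: [2.315, 2.122, 0.001]
contact_force: [0.2, -0.6, 0.2]
opening: -0.0002
```

Emit:
jog_arm(deltas=[[0,0,0,-0.3,0,0,0],[0,0,0,0,0,0,0]])

```text
t: 6.62
tool_pos: [0.5608, -0.1705, 0.2012]
tool_rot: [-2.317, -2.121, 0.0]
contact_force: [-0.6, -0.4, -0.2]
opening: -0.0001
```

The ball slipped out of the jaws, so I'll look.

Run:
```python
from h import *
np.set_printoptions(precision=4,suppress=True)
P=[vision.get_image(n)[0] for n in("side","top")]
cv2.imwrite("pics/s3.png",np.vstack([P[0][80:320,200:520],P[1][100:340,220:540]])[:,:,::-1])
cs=[]
for p in P:
    try:
        c,s=orange(p); print(c,s); cs.append(c)
    except Exception as e: print(e)
if len(cs)==2: print(tri(*cs))
```

```text
[365.3636 108.5455] [362 106   7   6  22]
[399.1818 193.    ] [394 188  11  10  66]
(array([ 0.5615, -0.1038,  0.1897]), np.float64(0.0012452218051876632))
```

View pics/s3.png

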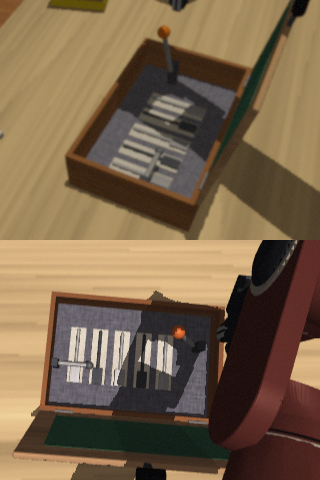

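The closed jaws are past the stay, which stands partly up. The ball is at (365,108) in the side image and (399,193) in the top image, at about 1.25 rad. I'll go round to the other side and push it to its stop with the shut fingers.

Emit:
jog_arm(deltas=[[0,0,0,0,0,-2.5,0],[0,0,0,0,0,-2.5,0],[0,0,0,3.2,-0.1,0,0],[0,0,0,3.2,-0.1,0,0],[0,0,0,3.2,-0.1,0,0],[0,0,0,3.2,-0.1,0,0],[0,0,0,0,0,0,0],[0,0,0,0,0,2,0],[0,0,0,0,0,2,0],[0,0,0,0,0,2,0],[0,0,0,0,0,0,0]])

```text
t: 7.63
tool_pos: [0.5653, -0.0411, 0.1862]
tool_rot: [-2.31, -2.119, 0.008]
contact_force: [-0.3, 1.0, -0.9]
opening: -0.0004
```

Emit:
jog_arm(deltas=[[0,0,0,-1,0,0,0],[0,0,0,-1,0,0,0],[0,0,0,-1,0,0,0],[0,0,0,-1,0,0,0],[0,0,0,-1,0,0,0],[0,0,0,-1,0,0,0],[0,0,0,-0.8,0,0,0],[0,0,0,-0.6,0,0,0],[0,0,0,0,0,0,0],[0,0,0,0,0,0,0]])

```text
t: 8.47
tool_pos: [0.5614, -0.1159, 0.1911]
tool_rot: [-2.316, -2.122, 0.001]
contact_force: [0.3, -0.4, 0.3]
opening: 0.0002
```

Emit:
jog_arm(deltas=[[0,0,0,-0.4,0,0,0],[0,0,0,-0.4,0,0,0],[0,0,0,-0.4,0,0,0],[0,0,0,0,0,0,0],[0,0,0,0,0,0,0]])

```text
t: 8.88
tool_pos: [0.5605, -0.1277, 0.1912]
tool_rot: [2.316, 2.122, -0.0]
contact_force: [0.3, 0.2, -0.5]
opening: 0.0004
```

Emit:
jog_arm(deltas=[[0,0,0,-0.3,0,0,0],[0,0,0,-0.3,0,0,0],[0,0,0,0,0,0,0],[0,0,0,0,0,0,0]])

```text
t: 9.22
tool_pos: [0.56, -0.1337, 0.1912]
tool_rot: [2.316, 2.122, -0.0]
contact_force: [-0.2, -1.1, -0.5]
opening: -0.0002
```

Run:
```python
from h import *
np.set_printoptions(precision=4,suppress=True)
P=[vision.get_image(n)[0] for n in("side","top")]
cs=[]
for p in P:
    try:
        c,s=orange(p); print(c,s); cs.append(c)
    except Exception as e: print(e)
if len(cs)==2: print(tri(*cs))
print(onz("side",cs[0],.195))
```

```text
attempt to get argmax of an empty sequence
attempt to get argmax of an empty sequenceTraceback (most recent call last):
  File "<stdin>", line 10, in <module>
IndexError: list index out of range
```

Both views are blocked by the hand, so I'll keep pushing in small steps and watch the force.

Emit:
jog_arm(deltas=[[0,0,0,-0.3,0,0,0],[0,0,0,-0.3,0,0,0],[0,0,0,0,0,0,0],[0,0,0,0,0,0,0]])

```text
t: 9.65
tool_pos: [0.5595, -0.1397, 0.1913]
tool_rot: [2.316, 2.122, -0.0]
contact_force: [0.1, 0.2, 0.4]
opening: -0.0003
```

Emit:
jog_arm(deltas=[[0,0,0,-0.2,0,0,0],[0,0,0,-0.2,0,0,0],[0,0,0,0,0,0,0],[0,0,0,0,0,0,0]])

```text
t: 9.98
tool_pos: [0.5591, -0.1436, 0.1913]
tool_rot: [2.316, 2.122, -0.0]
contact_force: [-0.1, -0.5, -0.2]
opening: 0.0
```

Emit:
jog_arm(deltas=[[0,0,0,-0.15,0,0,0],[0,0,0,-0.15,0,0,0],[0,0,0,0,0,0,0],[0,0,0,0,0,0,0]])

```text
t: 10.32
tool_pos: [0.5589, -0.146, 0.1912]
tool_rot: [-2.315, -2.122, -0.001]
contact_force: [-0.2, 2.2, 0.1]
opening: -0.0
```

Run:
```python
from h import *
P=[vision.get_image(n)[0] for n in("side","top")]
cv2.imwrite("pics/s4.png",np.vstack([P[0][40:280,220:540],P[1][100:340,220:540]])[:,:,::-1])
```

```text
(no output)
```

View pics/s4.png

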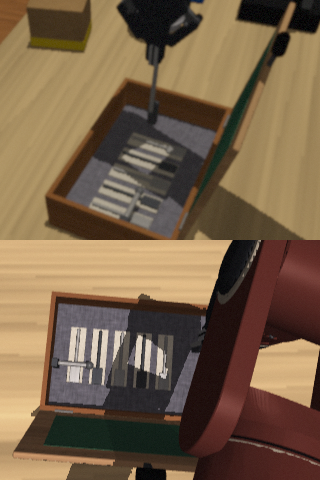

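In the side view the rod stands upright behind the finger at (373,135), and the force has begun to rise. I'll push a little more to confirm the stop, then back off.

Emit:
jog_arm(deltas=[[0,0,0,-0.15,0,0,0],[0,0,0,-0.15,0,0,0],[0,0,0,0,0,0,0]])

```text
t: 10.67
tool_pos: [0.5589, -0.1465, 0.1913]
tool_rot: [-2.312, -2.12, -0.008]
contact_force: [0.9, 12.6, 1.6]
opening: 0.0001
```

Emit:
jog_arm(deltas=[[0,0,0,-0.1,0,0,0],[0,0,0,0,0,0,0]])

```text
t: 10.83
tool_pos: [0.5588, -0.1467, 0.1912]
tool_rot: [-2.31, -2.12, -0.009]
contact_force: [0.8, 15.4, 2.2]
opening: -0.0005
```

Emit:
jog_arm(deltas=[[0,0,0,1.7,0,0,0],[0,0,0,1.7,0,0,0],[0,0,0,0,0,-3.5,0],[0,0,0,0,0,-3.5,0],[0,0,0,0,0,-3.5,0],[0,0,0,0,0,-3.5,0],[0,0,0,0,0,-3.5,0],[0,0,0,0,0,-3.5,0]])

```text
t: 11.5
tool_pos: [0.5612, -0.1171, 0.4032]
tool_rot: [2.315, 2.121, -0.001]
contact_force: [0.4, -0.2, -0.1]
opening: 0.0
```

Emit:
jog_arm(deltas=[[0,0,0,1.09,-2.88,0,0.8],[0,0,0,1.09,-2.88,0,0.8],[0,0,0,1.09,-2.88,0,0.8],[0,0,0,1.09,-2.88,0,0.8],[0,0,0,1.09,-2.88,0,0.8],[0,0,0,1.09,-2.88,0,0.8],[0,0,0,0,0,0,0.8],[0,0,0,0,0,0,0.8]])

```text
t: 12.17
tool_pos: [0.3944, -0.0364, 0.4021]
tool_rot: [2.313, 2.12, 0.001]
contact_force: [0.3, 0.4, 0.5]
opening: 0.0682
```

Run:
```python
from h import *
from scipy.spatial.transform import Rotation as R
np.set_printoptions(precision=4,suppress=True)
o=ctrl.get_obs(); print(o['t'],o['q'],o['tool_pos'],o['opening'],o['contact_force']);print(R.from_rotvec(o['tool_rot']).as_matrix())
P=[vision.get_image(n)[0] for n in("side","top")]
cv2.imwrite("pics/s5.png",np.vstack([P[0][20:280,220:540],P[1][100:340,220:540]])[:,:,::-1])
cs=[]
for p in P:
    try:
        c,s=orange(p); print(c,s); cs.append(c)
    except Exception as e: print(e)
if len(cs)==2: print(tri(*cs))
elif cs: print(onz("side",cs[0],.197))
```

```text
12.1667 [-0.2797 -0.5591  1.8766 -0.0012  1.8205 -0.193 ] [ 0.3944 -0.0364  0.4021] 0.06817719659694686 [0.3406 0.3734 0.5384]
[[ 0.0869  0.9962  0.0031]
 [ 0.9962 -0.0869 -0.0021]
 [-0.0018  0.0033 -1.    ]]
[379.5676  80.3514] [376  78   8   6  37]
[445.9394 194.0455] [442 190   9   9  66]
(array([ 0.5582, -0.1677,  0.1981]), np.float64(0.0016241616319134795))
```

View pics/s5.png

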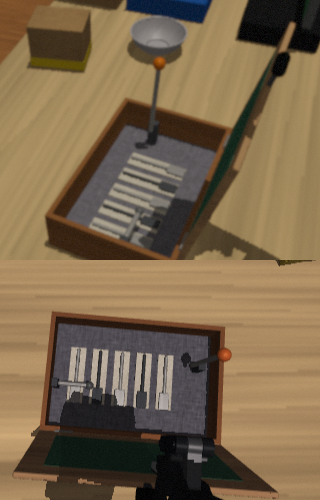

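The orange ball at (380,80) side and (446,194) top triangulates to 0.198 m up and 13 mm past its pivot, so the stay is upright at its stop. The grey stay is still flat, at about (287,222) in the top view. Next I'll tilt the tool slightly to match the lid and grip the bar.

Emit:
jog_arm(deltas=[[0,0,0,-0.2,-0.8,0,0.8],[-0.1,0,0,0,0,0,0.8],[0,0,0,0,0,2.1,0.8],[0,0,0,0,0,2.1,0.8],[0,0,0,0,0,2.1,0.8],[0,0,0,0,0,2.1,0.8],[0,0,0,0,0,0,0.8],[0,0,0,0,0,0,0.8]])

```text
t: 12.93
tool_pos: [0.3949, -0.0387, 0.3165]
tool_rot: [2.263, 2.073, 0.101]
contact_force: [0.9, 0.2, 0.7]
opening: 0.0684
```

Emit:
jog_arm(deltas=[[0,0,0,0,0,0,0],[0,0,0,0,0,0,0],[0,0,0,0,0,0,0],[0,0,0,0,0,0,0],[0,0,0,0,0,0,0],[0,0,0,0,0,0,0],[0,0,0,0,0,0,0]], grip_force=40)

```text
t: 13.52
tool_pos: [0.3955, -0.0385, 0.319]
tool_rot: [2.259, 2.071, 0.105]
contact_force: [-1.2, -0.1, 5.6]
opening: 0.0142
```

Run:
```python
from h import *
from scipy.spatial.transform import Rotation as R
np.set_printoptions(precision=4,suppress=True)
o=ctrl.get_obs(); print(o['t'],o['q'],o['tool_pos'],o['opening'],o['contact_force']);print(R.from_rotvec(o['tool_rot']).as_matrix())
```

```text
13.5167 [-0.2986 -0.637   2.0613  0.0208  1.6177 -0.2095] [ 0.3955 -0.0385  0.319 ] 0.014168445354919236 [-1.1825 -0.1118  5.6354]
[[ 0.087   0.9911  0.1012]
 [ 0.9962 -0.0864 -0.0094]
 [-0.0006  0.1016 -0.9948]]
```

```bash
cat > arc.py <<'E'
from h import *
from scipy.spatial.transform import Rotation as R
import sys
def go(th0,th1,k,groups=4,per=3):
    """print per-row jogs taking the lid th0->th1; tool turns k rad per lid rad"""
    o=ctrl.get_obs(); M=R.from_rotvec(o['tool_rot']).as_matrix()
    n=np.array([.9965,-.084,0]); up=np.array([0,0,1.])
    d=M[:,2]; phi=np.arctan2(-d@n,-d[2]); print("t",o['t'],"phi",phi,"pos",o['tool_pos'],"F",o['contact_force'],"op",o['opening'])
    ths=np.linspace(th0,th1,groups+1)
    B=lambda t:n*(.24*np.cos(t)-.004*np.sin(t))+up*(.24*np.sin(t)+.004*np.cos(t))
    D=lambda p:-np.sin(p)*n-np.cos(p)*up
    for a,b in zip(ths,ths[1:]):
        pa,pb=phi+k*(th0-a),phi+k*(th0-b); s=(B(b)-.003*D(pb))-(B(a)-.003*D(pa)); pm=(pa+pb)/2
        z=D(pm); y=np.cos(pm)*n-np.sin(pm)*up
        print(f"{b:.3f} x{per}: turn {(pb-pa)/per:.4f}  y {100*s@y/per:.3f} z {100*s@z/per:.3f}")
go(*map(float,sys.argv[1:4]),groups=int(sys.argv[4]))
E
python3 arc.py 1.75 0.82 0.835 12
```

```text
t 13.5167 phi -0.10182075168144165 pos [ 0.39550726 -0.03848653  0.31898841] F [-1.18249242 -0.11178615  5.63544131] op 0.014168445354919236
1.673 x3: turn 0.0216  y 0.624 z -0.054
1.595 x3: turn 0.0216  y 0.625 z -0.046
1.518 x3: turn 0.0216  y 0.625 z -0.038
1.440 x3: turn 0.0216  y 0.626 z -0.031
1.363 x3: turn 0.0216  y 0.626 z -0.023
1.285 x3: turn 0.0216  y 0.626 z -0.015
1.208 x3: turn 0.0216  y 0.626 z -0.007
1.130 x3: turn 0.0216  y 0.626 z 0.001
1.052 x3: turn 0.0216  y 0.626 z 0.009
0.975 x3: turn 0.0216  y 0.626 z 0.017
0.897 x3: turn 0.0216  y 0.626 z 0.025
0.820 x3: turn 0.0216  y 0.626 z 0.033
```

Emit:
jog_arm(deltas=[[0.0216,0,0,0,0.62,-0.05,0],[0.0216,0,0,0,0.62,-0.05,0],[0.0216,0,0,0,0.62,-0.05,0],[0.0216,0,0,0,0.62,-0.05,0],[0.0216,0,0,0,0.62,-0.05,0],[0.0216,0,0,0,0.62,-0.04,0],[0.0216,0,0,0,0.62,-0.04,0],[0.0216,0,0,0,0.62,-0.04,0],[0.0216,0,0,0,0.62,-0.04,0],[0.0216,0,0,0,0.62,-0.03,0],[0.0216,0,0,0,0.62,-0.03,0],[0.0216,0,0,0,0.62,-0.03,0]])

```text
t: 14.52
tool_pos: [0.469, -0.0452, 0.3213]
tool_rot: [-2.225, -2.039, 0.167]
contact_force: [-0.8, -1.5, 2.1]
opening: 0.0143
```

```bash
python3 arc.py 1.44 0.82 0.835 8
```

```text
t 14.5167 phi 0.16230721692164707 pos [ 0.46895485 -0.04517916  0.32127268] F [-0.83392595 -1.45941056  2.12754636] op 0.014296467192781825
1.363 x3: turn 0.0216  y 0.626 z -0.026
1.285 x3: turn 0.0216  y 0.626 z -0.018
1.208 x3: turn 0.0216  y 0.626 z -0.010
1.130 x3: turn 0.0216  y 0.626 z -0.002
1.052 x3: turn 0.0216  y 0.626 z 0.006
0.975 x3: turn 0.0216  y 0.626 z 0.014
0.897 x3: turn 0.0216  y 0.626 z 0.022
0.820 x3: turn 0.0216  y 0.626 z 0.030
```

Emit:
jog_arm(deltas=[[0.0216,0,0,0,0.63,-0.03,0],[0.0216,0,0,0,0.63,-0.02,0],[0.0216,0,0,0,0.63,-0.02,0],[0.0216,0,0,0,0.63,-0.02,0],[0.0216,0,0,0,0.63,-0.02,0],[0.0216,0,0,0,0.63,-0.02,0],[0.0216,0,0,0,0.63,-0.01,0],[0.0216,0,0,0,0.63,-0.01,0],[0.0216,0,0,0,0.63,-0.01,0],[0.0216,0,0,0,0.63,0,0],[0.0216,0,0,0,0.63,0,0],[0.0216,0,0,0,0.63,0,0]])

```text
t: 15.52
tool_pos: [0.5414, -0.0518, 0.3013]
tool_rot: [-2.067, -1.893, 0.407]
contact_force: [-1.5, -3.0, -0.3]
opening: 0.0144
```

```bash
python3 arc.py 1.13 0.82 0.835 4
```

```text
t 15.5167 phi 0.4223328696654298 pos [ 0.54139295 -0.0517752   0.30125233] F [-1.46042887 -3.00895934 -0.29877631] op 0.014434010234737182
1.052 x3: turn 0.0216  y 0.626 z 0.005
0.975 x3: turn 0.0216  y 0.626 z 0.013
0.897 x3: turn 0.0216  y 0.626 z 0.021
0.820 x3: turn 0.0216  y 0.626 z 0.029
```

Emit:
jog_arm(deltas=[[0.0216,0,0,0,0.63,0,0],[0.0216,0,0,0,0.63,0,0],[0.0216,0,0,0,0.63,0.01,0],[0.0216,0,0,0,0.63,0.01,0],[0.0216,0,0,0,0.63,0.01,0],[0.0216,0,0,0,0.63,0.01,0],[0.0216,0,0,0,0.63,0.02,0],[0.0216,0,0,0,0.63,0.02,0],[0.0216,0,0,0,0.63,0.02,0],[0.0216,0,0,0,0.6,0.03,0],[0.0216,0,0,0,0.4,0.03,0],[0,0,0,0,0,0,0]])

```text
t: 16.52
tool_pos: [0.5984, -0.057, 0.2655]
tool_rot: [-1.911, -1.75, 0.601]
contact_force: [-2.8, -4.7, -2.4]
opening: 0.0146
```

```bash
python3 arc.py 0.85 0.77 0.8 2
python3 - <<'E'
from h import *
P=[vision.get_image(n)[0] for n in("side","top")]
cv2.imwrite("pics/s6.png",np.vstack([P[0][0:280,220:540],P[1][100:340,220:540]])[:,:,::-1])
E
```

```text
t 16.5167 phi 0.6597673418025484 pos [ 0.59839518 -0.05695381  0.26545476] F [-2.80050133 -4.69802236 -2.3975084 ] op 0.014611512566699339
0.810 x3: turn 0.0107  y 0.323 z 0.015
0.770 x3: turn 0.0107  y 0.323 z 0.018
```

View pics/s6.png

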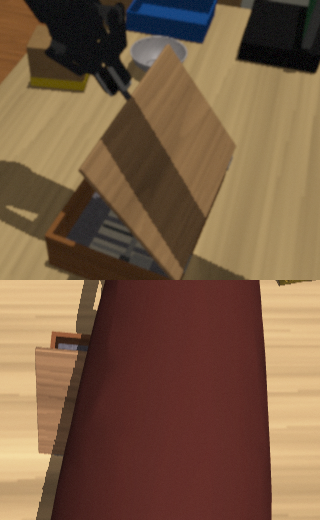

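The side view shows the lid held at about 0.85 rad, with the gripper on the bar near (345,90). I'll lower it slowly onto the ball.

Emit:
jog_arm(deltas=[[0.01,0,0,0,0.25,0.01,0],[0.01,0,0,0,0.25,0.01,0],[0.01,0,0,0,0.25,0.01,0],[0,0,0,0,0.2,0.01,0],[0,0,0,0,0,0,0],[0,0,0,0,0,0,0]])

```text
t: 17.12
tool_pos: [0.6046, -0.0575, 0.26]
tool_rot: [-1.891, -1.732, 0.623]
contact_force: [-5.0, -5.5, -5.1]
opening: 0.0145
```

Emit:
jog_arm(deltas=[[0.01,0,0,0,0.2,0.01,0],[0.01,0,0,0,0.2,0.01,0],[0,0,0,0,0.2,0.01,0],[0,0,0,0,0,0,0],[0,0,0,0,0,0,0]])

```text
t: 17.53
tool_pos: [0.6089, -0.0579, 0.2559]
tool_rot: [-1.878, -1.719, 0.639]
contact_force: [-4.2, -5.2, -3.0]
opening: 0.0145
```

Emit:
jog_arm(deltas=[[0.01,0,0,0,0.15,0.01,0],[0.01,0,0,0,0.15,0.01,0],[0,0,0,0,0,0,0],[0,0,0,0,0,0,0]])

```text
t: 17.87
tool_pos: [0.6111, -0.0581, 0.2538]
tool_rot: [-1.864, -1.707, 0.653]
contact_force: [-4.3, -5.6, -4.5]
opening: 0.0143
```

Emit:
jog_arm(deltas=[[0,0,0,0,0.12,0,0],[0,0,0,0,0.12,0,0],[0,0,0,0,0,0,0],[0,0,0,0,0,0,0]])

```text
t: 18.2
tool_pos: [0.6118, -0.0582, 0.2532]
tool_rot: [-1.862, -1.704, 0.656]
contact_force: [-9.8, -5.0, -1.0]
opening: 0.0145
```

Emit:
jog_arm(deltas=[[0,0,0,0,0.1,0,0],[0,0,0,0,0,0,0],[0,0,0,0,0,0,0]])

```text
t: 18.45
tool_pos: [0.612, -0.0581, 0.2531]
tool_rot: [-1.86, -1.702, 0.658]
contact_force: [-13.4, -4.8, 1.6]
opening: 0.0145
```

It now rests on the ball: the force rises with almost no motion. I'll relieve the push, open, and back out along the tool axis.

Emit:
jog_arm(deltas=[[0,0,0,0,-0.15,0,0],[0,0,0,0,-0.15,0,0],[0,0,0,0,0,0,0],[0,0,0,0,0,0,0.6],[0,0,0,0,0,0,0.6],[0,0,0,0,0,0,0.6],[0,0,0,0,0,0,0.6],[0,0,0,0,0,0,0.6],[0,0,0,0,0,0,0.6]])

```text
t: 19.2
tool_pos: [0.6125, -0.0571, 0.2553]
tool_rot: [-1.865, -1.71, 0.649]
contact_force: [-0.2, 0.1, -0.4]
opening: 0.0509
```

Emit:
jog_arm(deltas=[[0,0,0,0,0,-1,0.6],[0,0,0,0,0,-1,0.6],[0,0,0,0,0,-2,0.6],[0,0,0,0,0,-2,0.6],[0,0,0,0,0,-2,0.6],[0,0,0,0,0,-2,0.6],[0,0,0,0,0,0,0.6]])

```text
t: 19.78
tool_pos: [0.6803, -0.0633, 0.333]
tool_rot: [-1.869, -1.713, 0.645]
contact_force: [-0.1, 0.1, 1.2]
opening: 0.0513
```

Emit:
jog_arm(deltas=[[0,0,0,0,-1.9,-2.2,0.6],[0,0,0,0,-1.9,-2.2,0.6],[0,0,0,0,-1.9,-2.2,0.6],[0,0,0,0,-1.9,-2.2,0.6],[0,0,0,0,-1.9,-2.2,0.6],[0,0,0,3,0,0,0.6],[0,0,0,3,0,0,0.6],[0,0,0,3,0,0,0.6],[0,0,0,3,0,0,0.6],[0,0,0,3,0,0,0.6],[0,0,0,0,0,0,0.6]])

```text
t: 20.7
tool_pos: [0.6931, 0.0915, 0.4738]
tool_rot: [-1.858, -1.715, 0.651]
contact_force: [-0.0, -0.4, 0.4]
opening: 0.0513
```

Run:
```python
from h import *
np.set_printoptions(precision=4,suppress=True)
o=ctrl.get_obs(); print(o['t'],o['q'],o['tool_pos'],o['contact_force'])
P=[vision.get_image(n)[0] for n in("side","top")]
cv2.imwrite("pics/s7.png",np.vstack([P[0][20:300,220:580],P[1][100:340,220:580]])[:,:,::-1])
```

```text
20.7 [0.0038 0.6336 0.6442 0.1086 2.5866 0.1545] [0.6931 0.0915 0.4738] [-0.0112 -0.3571  0.3767]
```

View pics/s7.png

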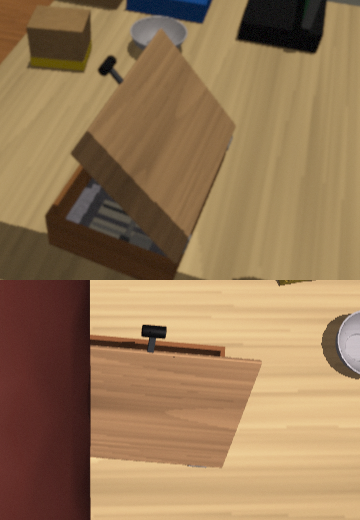

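Run:
```python
from h import *
P=[vision.get_image(n)[0] for n in("side","top")]
a=black(P[0],(315,72,345,105));b=black(P[1],(355,135,395,165))
p,e=tri(a[0],b[0]);print(a,b,p,e)
n=np.array([.9965,-.084,0]);H=np.array([.442,-.042,.077]);v=p-H
print("theta",np.arctan2(v[2],v@n)-.0167, np.hypot(v[2],v@n))
print(ctrl.get_obs()['contact_force']); ctrl.finish_job()
```

```text
(array([327.70810811,  86.70810811]), array([319,  77,  21,  25, 185], dtype=int32)) (array([372.74900398, 151.27091633]), array([362, 145,  24,  13, 251], dtype=int32)) [ 0.60592432 -0.05836915  0.24841326] 0.003118112827218845
theta 0.7885910613158066 0.23773309958873357
[ 0.21106414 -0.0638367  -0.17055691]
the job is handed in; nothing more can be done
```

The job is handed in at about 21 s of the 46 s allowed. The long stay is up against its stop and the lid is propped half open on the orange ball. The gripper has let go and stands clear.

**How it went**
- **Slip:** I first lifted the long stay by gripping its ball, but it slipped out of the jaws at about 1.25 rad. I pushed it the rest of the way with the shut fingers until the force rose to 15 N with no further motion.
- **Lid:** I gripped the lid's bar and lowered it under control to the ball. At contact, the force rose with almost no motion. I then relieved the push, opened the jaws and backed away.

**Last checks**
- **Lid angle:** the lid bar measured 0.248 m up, which gives about 0.79 rad against the expected 0.78. The two camera rays to the bar missed each other by 3 mm.
- **Contact:** the tool felt about 0 N at the end.
- **Orange ball:** it was last seen before the lid came down, upright and past vertical. The lid hid it in the final pictures, so the lid angle is the only evidence that the stay still stands.
- **Short stay:** it was flat and never touched when last seen clearly, before the lid came down. I did not check it separately afterwards.

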